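Seat a keyed burner head on the bench burner and hold it home

ROBOT

A 6-joint arm with a two-finger parallel gripper is mounted at the origin on the work surface. World frame = base frame: x ahead of the robot, y to its left, z up, the work surface at z = 0. Lengths are in m, angles in rad, forces in N, time in s.
With the tool pointing down it reaches from about 0.275 to 1 m from the base axis. Payload 8.4 kg.
Tool frame: the origin (TCP) lies at the very end of the fingers, on their centre line; the grasp point (between the pads) lies 19 mm behind it; z points along the fingers, y is the line along which they close (so a half turn about z gives the same grasp; the last joint's range is limited). The gripper opens to 85 mm and grips with 20 to 120 N. Pads are 22 mm wide; open, the fingers measure 114 mm over their backs; the gripper's body (76 mm by 85 mm) begins 54 mm behind the grasp point. The pads swing forward as they close: fully open they stand 13 mm farther back than shut.
Start: joints at [1.253, 0.353, 1.633, -0, 1.155, -0.002], TCP at [0.194, 0.594, 0.231] pointing down, gripper open.
Joint ranges: [-2.63, 2.63], [-0.92, 2.1], [0.06, 2.66], [-1.3, 4.44], [0, 2.69], [-3.02, 3.02]. Speed limits (rad/s): [2.22, 2.22, 2.79, 3.14, 3.14, 3.14].

INTERFACE

Orientations are given as a unit quaternion [w, x, y, z].
In Python, from plant import observe, capture, camera_model, finish_job gives the robot as it stands.
- The arm moves only by the tool play_rows, never from a script. Its arguments are lists of equal length, an entry for each row: "turn": the turn, a rotation vector about the tool's x, y, z in degrees, a list of three; "travel": the shift along the tool's x, y, z in mm, a list of three; "gripper": the finger opening in mm, from 0 to 85.4. In form: {"turn": [[rx, ry, rz], ...], "travel": [[x, y, z], ...], "gripper": [gripper, ...]}. A call has 1 to 5 rows; each row is the pose to reach, as a shift and turn from the pose commanded when the call began, along the tool's axes at that moment; what a row does not reach only later rows make up. A row lasts 1/8 s, in which the tool goes at most 62.5 mm and 10.7 degrees, less where a joint would pass 70% of its speed; a pose out of reach is approached as far as the arm can. A call with a gripper value outside its range is refused whole. The fingers move at their own pace and stop on an object; "squeeze" is the grip in N (left out, the last holds). Time passes only in rows, so rows that repeat a pose let the fingers close. It gives the time, the measured TCP pose, the force, the opening and the grip force at its end, in the units of the state.
- observe(): the state, without advancing time (a new reading comes with each control period).
- capture(name): name is "scene" or "top" or "wrist"; returns (picture, depth): 384x512x3 uint8, blue, green, red; 384x512 float32, m along the optical axis (not along the pixel's ray), 0 where there is no reading.
- camera_model(name): a dict with "fovy" (degrees; the focal length in pixels is half the picture's height over the tangent of half this angle, whatever the lens; pixels are square), "cx", "cy" (the principal point, pixels), "eye" and "rotation" of the camera in the world. Camera axes: x right, y up, looking along -z (the intrinsics and any distortion apply to the point x, -y, -z); pixel columns grow to the right and rows downward; lengths in m; the calibration is good to about 2 mm. The wrist camera is an equidistant fisheye: a pixel r from the principal point sees the ray r / f radians off the axis. A picture is of the moment at which its call begins: read the wrist's pose just before it. camera_model takes no time and is no camera call; for the wrist camera it gives the pose at the moment of the call.
- finish_job(): hands the job in; it is judged then, once.
The state is a dict: "time_s": time; "joints": joint angles; "qvel": joint speeds; "effort": joint torques, N m; "ee_pos": TCP position; "orientation": TCP orientation; "contact_force": force on the tool from outside, world axes, zero at the start; "wrist_torque": the same for the moment, N m; "finger_gap": finger opening in m; "gripper_force": force on a finger pad.
Only numpy, scipy, OpenCV 4.12 (cv2) and the standard library are available. Lean on these libraries where they do the work, as an engineer would, in place of code of your own. Each camera call takes 0.05 s, during which the arm holds its last target. There are 200 camera calls.

TASK

On the bead-maker's bench burner the round perforated head with the knurled collar has only been set loosely on the barrel and is riding on the barrel's hidden pins. Turn it by its collar so that its little side scoop faces the burner's copper pilot tube, feel about there for the spot where the hidden keyways drop over the pins, then push it down against its spring until the skirt is fully home on the flange, and keep holding it down: finish while still holding the head pressed home, so that I can tighten its lock screw. Do not disturb the other things on the bench.

Things in the scene. Friction and masses are not known exactly. Their poses are not given: they have to be found in the camera images.
- collar (a point): Centre of the knurled collar (the grip) of the loose brass burner head, on its axis; z up the axis, x towards the head's side scoop. Collar: a true cylinder 50 mm wide from 11 mm below to 11 mm above this point; perforated top 17 mm above it. Head 66 mm tall, 0.28 to 0.40 kg. Height above bench: 141 mm at the start (riding on the pins), 133 mm once dropped on to the spring, 127 mm fully home.
- skirt_rim (a point): Centre of the lower rim of the head's skirt, 49 mm below the collar's centre; same axes. Skirt 50 mm wide, 14 mm tall; between it and the collar the body is 47 mm wide. Hidden inside: a bore 1.5 mm loose all round on the barrel, and three straight keyways 9 mm wide, at the scoop's angle and 120 degrees either side. This rim meets the flange when the head is home.
- scoop_tip (a point): Outer end of the cross-lighting scoop, a small open brass trough 14 mm wide, 10 mm tall, on the side of the head's skirt; 41 mm from the head's axis, 42 mm below the collar's centre. Same axes as collar.
- flange (a point): Burner's axis at the flat top of the barrel's flange (54 mm wide), 78 mm above the bench; z up, x towards the pilot tube. Burner fixed to the bench, cast foot 124 mm wide. On the flange stands a coil spring with a seat ring, seen in the gap: it pushes the head up with 5 N at first contact, 18 mm above the flange inside the skirt, and 11 N when home. Let go, the head rises 6 mm again.
- pins (a point): Burner's axis at the level of the barrel's three 6 mm pins, 120 degrees apart, out to 17.5 mm from the axis, hidden by the skirt; axes as flange, NOT those of the pins. The barrel is screwed in tight, so the pins' angle is unknown: the right drop is with the scoop within 15 degrees either side of the pilot tube, and the keyways pass when within about 5 degrees of the pins.
- pilot_tip (a point): Open upper end of the copper pilot tube (7 mm wide) standing beside the barrel on the burner's foot, 44 mm from the burner's axis, 75.5 mm above the bench: the scoop passes 5 mm or more above it. Same axes as flange. At the start the scoop is turned 20 to 86 degrees counter-clockwise (from above) of it. A third of a turn away the keyways would fit too, but wrongly.
- pliers: Bystander: long-handled dark steel pliers lying flat on the stone slab at the left, 220 mm long, 13 mm thick; origin at the rivet, underside; x towards the jaws.
- paddle: Bystander: graphite marver paddle with a turned wood handle lying on the slab, 218 mm long, 21 mm thick; origin 8 mm behind the plate, underside; x towards the plate.
- basin: Bystander: empty steel bowl, 230 mm in diameter and 75 mm tall, at the right; origin at its underside's centre.
- jar: Bystander: squat jar with a white lid, 64 mm in diameter, 75 mm tall; origin at its underside's centre.
- driver: Bystander: screwdriver with a wooden handle, 160 mm long, lying near the burner; x from handle to tip.
- wing: Bystander: the other burner head, a brass wing top (flat fan mouth 58 mm long on a 47 mm round foot), 57 mm tall, standing near the burner; origin at its underside's centre.
- rest: Bystander: iron rod rest, a 70 mm square foot with a notched cross-bar, 104 mm tall; origin at its underside's centre.
Things that resemble listed ones, but are neither listed nor needed, are in the scene too. Leave any blue or green look-alike of the part that bears flange alone.

How it is judged:
By the outcome, as a careful person would: the job done as asked, in the order asked, and still so for the second after the job is handed in, while the arm keeps its last pose, push and grip.
It also fails if it takes over 48 s, if anything falls off the work surface, if the arm or the gripper's body presses on something with over 40 N, if the wrist force passes 120 N, or if a joint passes its speed limit or range.

## Working session

There is one attempt and no reset: what is moved stays moved. The work goes in short steps, Python scripts to look and compute and a tool call to move; the robot and the scene stay as the last step left them, time stands still between calls to the robot, and variables do not carry over. Pictures are saved under pics/ and viewed, at most 10 in all, crops included, and the job is handed in when it is done.

Besides the shell and the picture viewer there is one more tool, called after "Call:" in YAML: its name, and indented under it one key for each argument. play_rows: Moves the arm, as the interface text tells. Its arguments: {"type":"object","properties":{"turn":{"type":"array","items":{"type":"array","items":{"type":"number"}}},"travel":{"type":"array","items":{"type":"array","items":{"type":"number"}}},"gripper":{"type":"array","items":{"type":"number"}},"squeeze":{"type":"number"}},"required":["turn","travel","gripper"]}

```bash
ls; mkdir -p pics
cat > h.py <<'E'
import numpy as np, cv2
from plant import observe, capture, camera_model
def ray(m,u,v,h=384):
    f=h/2/np.tan(np.radians(m["fovy"])/2)
    return np.array([(u-m["cx"])/f,-(v-m["cy"])/f,-1.0])
def pt(m,u,v,d):
    return np.array(m["eye"])+np.array(m["rotation"])@(ray(m,u,v)*d)
def atz(m,u,v,z):
    e=np.array(m["eye"]);r=np.array(m["rotation"])@ray(m,u,v)
    return e+r*(z-e[2])/r[2]
E
python3 - <<'E'
from h import *
for n in("scene","top"):
    p,d=capture(n); m=camera_model(n); cv2.imwrite(f"pics/{n}0.png",cv2.resize(p,(800,600),interpolation=cv2.INTER_CUBIC)); np.save(f"{n}_d.npy",d); cv2.imwrite(f"{n}_raw.png",p)
    print(n,m)
print(observe())
E
```

```text
pics
scene {'fovy': 45.29451414019493, 'cx': 243.37130478712598, 'cy': 190.03407013134003, 'eye': array([ 1.35278087, -0.50015326,  1.18519114]), 'rotation': array([0.82074561, 0.31350906, 0.16622995, 0.44772347])}
top {'fovy': 52.97887685267974, 'cx': 253.9748619587341, 'cy': 188.449083010173, 'eye': array([0.31845451, 0.0310493 , 1.5250659 ]), 'rotation': array([-0.7000201 , -0.05519368,  0.0584072 ,  0.70958729])}
{'time_s': 0.1, 'joints': array([ 1.25262209e+00,  3.53578496e-01,  1.63407248e+00,  2.88516516e-05,
        1.15518647e+00, -2.40521910e-03]), 'qvel': array([-0.00072546, -0.00031048, -0.00245606,  0.00080274, -0.00110109,
       -0.00070244]), 'effort': array([-6.98411768e-04, -6.06355262e+01, -3.42817318e+01, -3.76229241e-05,
        3.99071228e-03,  1.77202014e-05]), 'ee_pos': array([0.1939521 , 0.5936917 , 0.23063155]), 'orientation': array([-1.12362036e-04,  1.57235111e-01,  9.87561002e-01, -6.12311757e-04]), 'contact_force': array([ 0.11165566, -0.1470938 ,  0.57019948]), 'wrist_torque': array([-0.02385438, -0.00250969,  0.00111703]), 'gripper_force': 0.0, 'finger_gap': 0.08551409699705441}
```

Rotation is a quaternion; view both.

View pics/scene0.png

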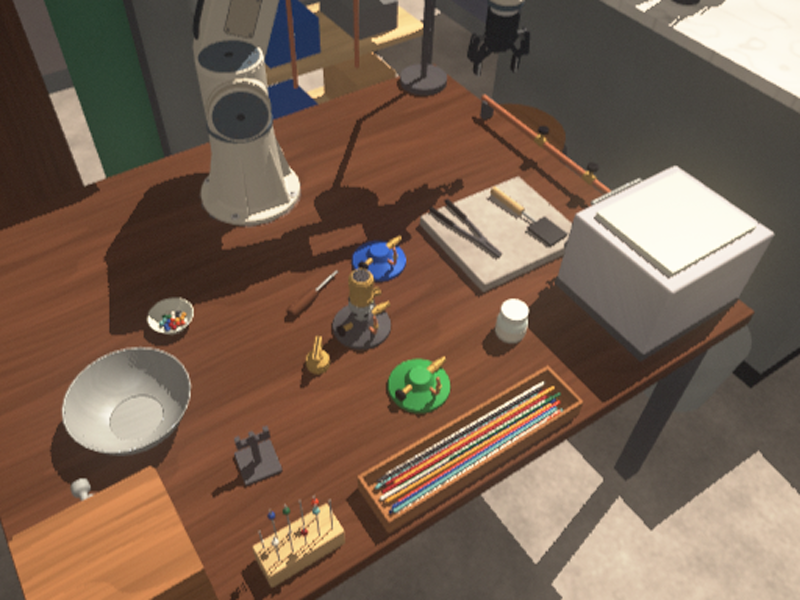

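View pics/top0.png

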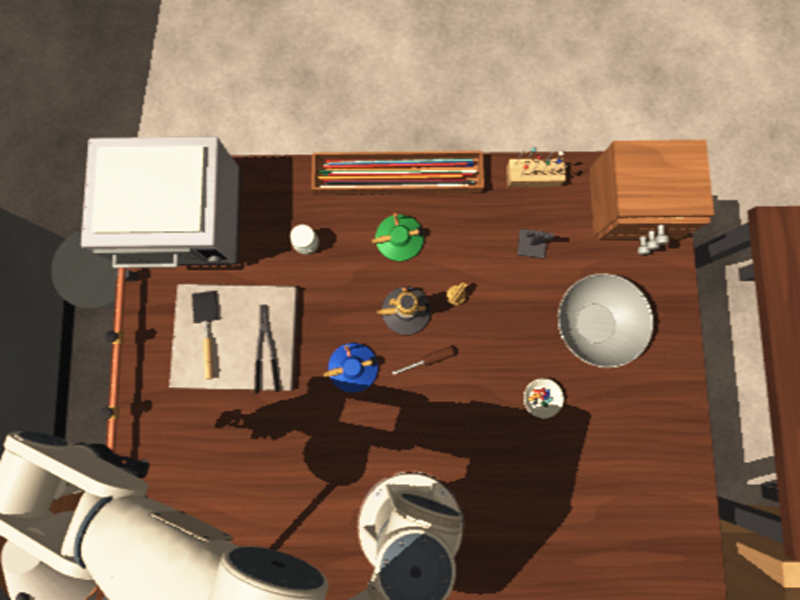

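The burner is the grey-footed one: scene (362,310), top (406,308). The blue and green look-alikes flank it, with the wing at (457,293) and the driver at (425,360) in the top view. Next I'll take enlarged crops of it.

```bash
sed -i 's/^from plant/from scipy.spatial.transform import Rotation as R\nfrom plant/; s/np.array(m\["rotation"\])/R.from_quat(m["rotation"],scalar_first=True).as_matrix()/' h.py
python3 - <<'E'
from h import *
s=cv2.imread("scene_raw.png")[165:230,200:265]; t=cv2.imread("top_raw.png")[170:220,235:305]
a=cv2.resize(s,(520,520),interpolation=cv2.INTER_CUBIC)
b=cv2.resize(t,(0,0),fx=4,fy=4,interpolation=cv2.INTER_CUBIC)
c=np.zeros((520,800,3),np.uint8);c[:,:520]=a;c[:200,520:]=b
cv2.imwrite("pics/crop.png",c)
m=camera_model("top");ds=np.load("top_d.npy")
for u,v in((259.5,192),(260,193),(261,191)): print(pt(m,u,v,ds[int(v),int(u)]))
print("foot",atz(m,259.5,198.5,.02))
m=camera_model("scene");ds=np.load("scene_d.npy")
for u,v in((231,175),(232,180),(231,186)): print(pt(m,u,v,ds[v,u]))
print("rot wrist",camera_model("wrist"))
E
```

```text
[0.52692738 0.00362937 0.15855984]
[0.52323941 0.0018999  0.158803  ]
[ 0.53086717 -0.0018726   0.15610551]
foot [0.52215547 0.00126752 0.02      ]
[0.51930682 0.00427692 0.15655624]
[ 0.54295684 -0.00681157  0.16188983]
[ 0.54780969 -0.01367099  0.14337728]
rot wrist {'fovy': 65.70646984690485, 'cx': 259.59848882936626, 'cy': 194.2296244766355, 'eye': array([0.12161459, 0.6177752 , 0.37346419]), 'rotation': array([ 0.80005959, -0.1225057 , -0.08807967,  0.5806367 ])}
```

View pics/crop.png

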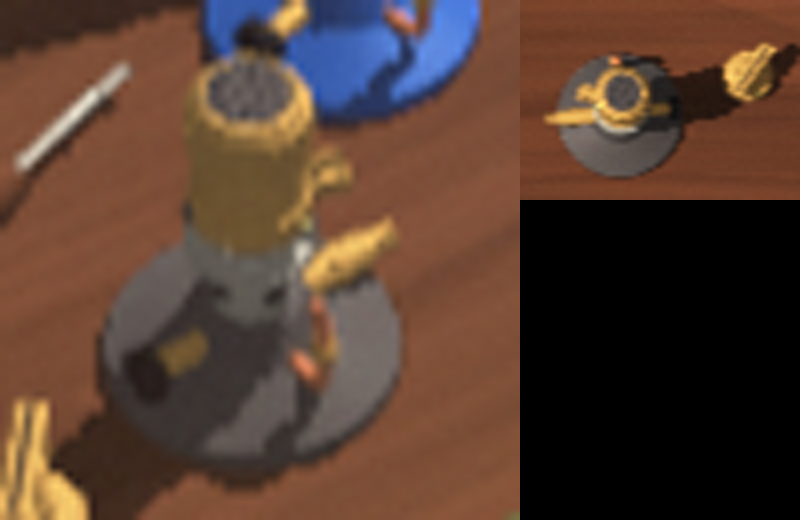

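Run:
```python
from h import *
m=camera_model("top")
p=atz(m,258.75,185.5,.0755); s=atz(m,250.75,193.25,.099)
c=atz(m,261,192.5,.158); print(p,s,c)
ms=camera_model("scene"); f=lambda x,y:(200+x/8,165+y/8)
print("scene scoop",atz(ms,*f(335,172),.101),"head",atz(ms,*f(257,92),.158),"pilot",atz(ms,*f(320,305),.0755),atz(ms,*f(300,360),.0755))
for n,q in(("foot",[.524,.001]),("head",c[:2])):
    a=np.degrees(np.arctan2(*(p[:2]-q)[::-1]));b=np.degrees(np.arctan2(*(s[:2]-q)[::-1]))
    print(n,a,b,np.hypot(*(p[:2]-q)),np.hypot(*(s[:2]-q)))
o=observe()
print(R.from_quat(o["orientation"],scalar_first=True).as_matrix(), o["joints"])
```

```text
[0.56472871 0.00441984 0.0755    ] [0.53171884 0.03525407 0.099     ] [ 0.5251261  -0.00173567  0.158     ]
scene scoop [0.53542026 0.03404905 0.101     ] head [0.52769547 0.00312972 0.158     ] pilot [0.57212857 0.00352325 0.0755    ] [ 0.59136682 -0.01802767  0.0755    ]
foot 4.799661039210612 77.30103184942546 0.040872030193515804 0.03511298190003313
head 8.834901412935594 79.89420100080312 0.04007813225104781 0.03757265864380262
[[-9.50554215e-01  3.10558389e-01 -4.14482543e-04]
 [ 3.10558664e-01  9.50553490e-01 -1.17405591e-03]
 [ 2.93749156e-05 -1.24472494e-03 -9.99999225e-01]] [ 1.25262209e+00  3.53578496e-01  1.63407248e+00  2.88516516e-05
  1.15518647e+00 -2.40521910e-03]
```

```bash
cat >> h.py <<'E'
def go(pos,yaw):
    "shift (tool mm) and rotvec (deg) to vertical tool at pos with tool x at world yaw deg"
    o=observe(); T=R.from_quat(o["orientation"],scalar_first=True)
    c,s=np.cos(np.radians(yaw)),np.sin(np.radians(yaw))
    G=R.from_matrix(np.array([[c,s,0],[s,-c,0],[0,0,-1.]]))
    print("travel",np.round(T.inv().apply(np.array(pos)-o["ee_pos"])*1000,1),"turn",np.round((T.inv()*G).as_rotvec(degrees=True),2),"t",o["time_s"],"j",np.round(o["joints"],2),"F",np.round(o["contact_force"],1))
E
python3 -c "
from h import *
go((.526,.001,.25),45)"
```

```text
travel [-499.7 -460.3  -18.8] turn [-5.0000e-02  7.0000e-02  1.1691e+02] t 0.1 j [ 1.25  0.35  1.63  0.    1.16 -0.  ] F [ 0.1 -0.1  0.6]
```

Call:
play_rows:
  turn:
    - [0,0,9]
    - [0,0,18]
    - [0,0,27]
    - [0,0,36]
    - [0,0,45]
  travel:
    - [-40,-37,-4]
    - [-80,-74,-8]
    - [-120,-111,-12]
    - [-160,-148,-16]
    - [-200,-185,-20]
  gripper: [85,85,85,85,85]

```text
time_s: 0.72
ee_pos: [0.3272, 0.3544, 0.2512]
orientation: [0.0, 0.525, 0.851, -0.0]
contact_force: [0.2, 0.0, 0.2]
finger_gap: 0.085
gripper_force: 0.0
```

```bash
python3 -c "
from h import *
go((.526,.001,.25),45)"
```

```text
travel [-405.    19.3    1.3] turn [-0.000e+00  1.000e-02  7.163e+01] t 0.725 j [ 0.82  0.11  1.91 -0.    1.13  0.36] F [0.2 0.  0.2]
```

Call:
play_rows:
  turn:
    - [0,0,10]
    - [0,0,20]
    - [0,0,30]
    - [0,0,40]
    - [0,0,50]
  travel:
    - [-50,2,0]
    - [-100,4,0]
    - [-150,7,1]
    - [-200,10,1]
    - [-250,12,1]
  gripper: [85,85,85,85,85]

```text
time_s: 1.35
ee_pos: [0.4511, 0.1371, 0.2502]
orientation: [-0.0, 0.836, 0.549, -0.0]
contact_force: [0.7, 1.0, -0.5]
finger_gap: 0.085
gripper_force: 0.0
```

```bash
python3 -c "
from h import *
go((.526,.001,.25),45)"
```

```text
travel [-95.1 122.8   0.2] turn [-0.   -0.   21.58] t 1.35 j [0.29 0.09 1.93 0.   1.12 0.7 ] F [ 0.7  1.  -0.5]
```

Call:
play_rows:
  turn:
    - [0,0,7]
    - [0,0,14]
    - [0,0,21.6]
    - [0,0,21.6]
  travel:
    - [-30,40,0]
    - [-62,80,0]
    - [-95,123,0]
    - [-95,123,0]
  gripper: [85,85,85,85]

```text
time_s: 1.85
ee_pos: [0.5277, 0.0001, 0.2499]
orientation: [0.0, 0.924, 0.383, -0.0]
contact_force: [-0.2, 0.3, -0.6]
finger_gap: 0.0849
gripper_force: 0.0
```

Run:
```python
from h import *
go((.526,.001,.25),45)
m=camera_model("wrist");p,d=capture("wrist");np.save("w1.npy",d);print(m)
f=192/np.tan(np.radians(m["fovy"])/2)
Rm=R.from_quat(m["rotation"],scalar_first=True)
def proj(P):
    q=Rm.inv().apply(np.array(P)-m["eye"]);x,y,z=q[0],-q[1],-q[2];r=np.hypot(x,y);t=np.arctan2(r,z);return m["cx"]+f*t*x/r,m["cy"]+f*t*y/r
for P in((.526,.001,.158),(.526,.001,.152),(.567,.004,.0755),(.535,.039,.099)):print(P,np.round(proj(P),1))
cv2.imwrite("w1_raw.png",p);cv2.imwrite("pics/w1.png",cv2.resize(p,(800,600),interpolation=cv2.INTER_CUBIC))
```

```text
travel [-0.6 -1.8 -0.1] turn [0.03 0.03 0.01] t 1.85 j [-0.    0.18  1.82 -0.    1.14  0.78] F [-0.2  0.3 -0.6]
{'fovy': 65.70646984690485, 'cx': 259.59848882936626, 'cy': 194.2296244766355, 'eye': array([0.58179357, 0.05441949, 0.39272312]), 'rotation': array([ 0.91333011, -0.13995741,  0.05784522, -0.37801318])}
(0.526, 0.001, 0.158) [257.5 198.3]
(0.526, 0.001, 0.152) [257.5 196.1]
(0.567, 0.004, 0.0755) [282.9 146.9]
(0.535, 0.039, 0.099) [237.3 148.1]
```

View pics/w1.png

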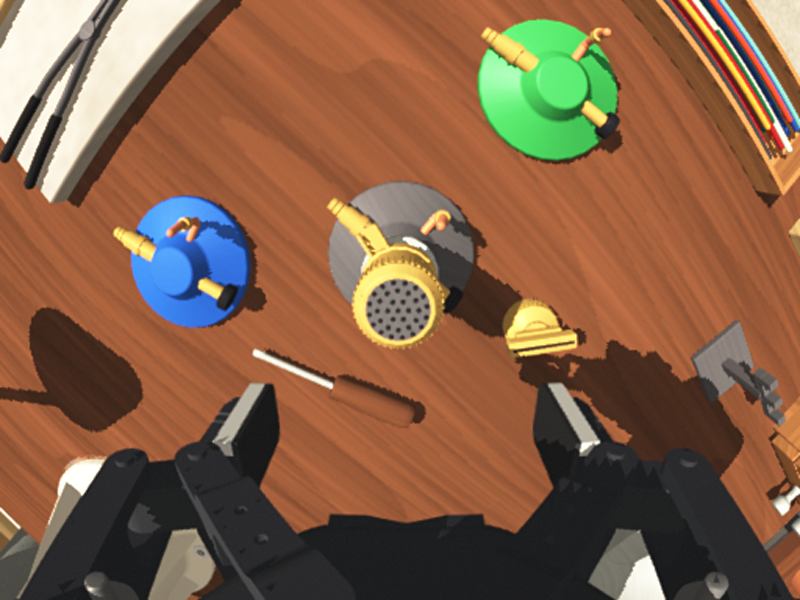

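The head is at (400,308), essentially under the tool, with the scoop at about (375,237) beside the hose barb and the pilot at about (440,218). I'll use depth to refine them.

```bash
cat >> h.py <<'E'
def wcloud(m,d):
    f=192/np.tan(np.radians(m["fovy"])/2); v,u=np.mgrid[:384,:512]
    x=u-m["cx"];y=v-m["cy"];r=np.hypot(x,y)+1e-9;t=r/f;k=np.tan(t)/r
    c=np.stack([x*k*d,-y*k*d,-d],-1)
    return c@R.from_quat(m["rotation"],scalar_first=True).as_matrix().T+m["eye"]
E
python3 - <<'E'
from h import *
m=camera_model("wrist");d=np.load("w1.npy");P=wcloud(m,d);p=cv2.imread("w1_raw.png")
np.set_printoptions(suppress=True,precision=3)
S=P[125:225,205:305].reshape(-1,3); ok=(d[125:225,205:305].reshape(-1)>0);S=S[ok]
for lo,hi in((.155,.162),(.148,.155)):
    q=S[(S[:,2]>lo)&(S[:,2]<hi)];print(lo,len(q),(q.max(0)+q.min(0))/2,np.ptp(q,0))
for v in range(132,152,2):
    print(v,[(u,*np.round(P[v,u]*1000).astype(int)) for u in range(268,290,2) if P[v,u,2]>.045 and d[v,u]>0])
ax=np.array([.526,.001])
c=[]
for v in range(140,172):
    for u in range(228,256):
        if .092<P[v,u,2]<.112: c.append((*(P[v,u]*1000).round(),))
print(len(c),np.array(c)[::6])
c0,s0=cv2.resize(p[125:215,205:305],(800,600),interpolation=cv2.INTER_CUBIC) ,0
cv2.imwrite("pics/w1c.png",cv2.resize(p[125:215,205:305],(800,720),interpolation=cv2.INTER_CUBIC)[:600])
E
```

```text
0.155 2053 [0.523 0.005 0.158] [0.045 0.044 0.006]
0.148 505 [0.523 0.004 0.152] [0.051 0.051 0.007]
132 []
134 []
136 [(280, np.int64(571), np.int64(14), np.int64(55)), (282, np.int64(573), np.int64(12), np.int64(54)), (284, np.int64(574), np.int64(11), np.int64(53)), (286, np.int64(576), np.int64(9), np.int64(53))]
138 [(278, np.int64(568), np.int64(13), np.int64(48)), (280, np.int64(569), np.int64(12), np.int64(53)), (282, np.int64(571), np.int64(12), np.int64(62)), (284, np.int64(573), np.int64(10), np.int64(64)), (286, np.int64(574), np.int64(7), np.int64(54))]
140 [(280, np.int64(568), np.int64(12), np.int64(66)), (282, np.int64(570), np.int64(11), np.int64(72)), (284, np.int64(572), np.int64(10), np.int64(70)), (286, np.int64(573), np.int64(7), np.int64(65))]
142 [(280, np.int64(567), np.int64(12), np.int64(74)), (282, np.int64(569), np.int64(10), np.int64(74)), (284, np.int64(570), np.int64(9), np.int64(74)), (286, np.int64(571), np.int64(4), np.int64(53))]
144 [(280, np.int64(566), np.int64(10), np.int64(74)), (282, np.int64(567), np.int64(9), np.int64(76)), (284, np.int64(5
[... 601 characters left out ...]
528.  39.  97.]
 [532.  34.  97.]
 [525.  42. 105.]
 [528.  37.  98.]
 [533.  33.  98.]
 [525.  41. 105.]
 [527.  37.  97.]
 [532.  32.  96.]
 [536.  28.  96.]
 [527.  36.  98.]
 [531.  31.  96.]
 [536.  27.  99.]
 [540.  23.  97.]
 [526.  35.  96.]
 [530.  31.  98.]
 [536.  27. 105.]
 [540.  23. 103.]
 [525.  34.  96.]
 [530.  30.  97.]
 [535.  27. 104.]
 [539.  23. 107.]
 [525.  33.  97.]
 [530.  29.  98.]
 [535.  25. 106.]
 [539.  21. 106.]
 [526.  31.  97.]
 [532.  27. 105.]
 [536.  24. 110.]
 [524.  34. 105.]
 [527.  29. 101.]
 [533.  26. 109.]
 [524.  30.  99.]
 [530.  27. 108.]
 [525.  29. 103.]
 [523.  30. 105.]
 [522.  29. 105.]
 [523.  28. 107.]
 [516.  28.  93.]
 [514.  28.  97.]]
```

View pics/w1c.png

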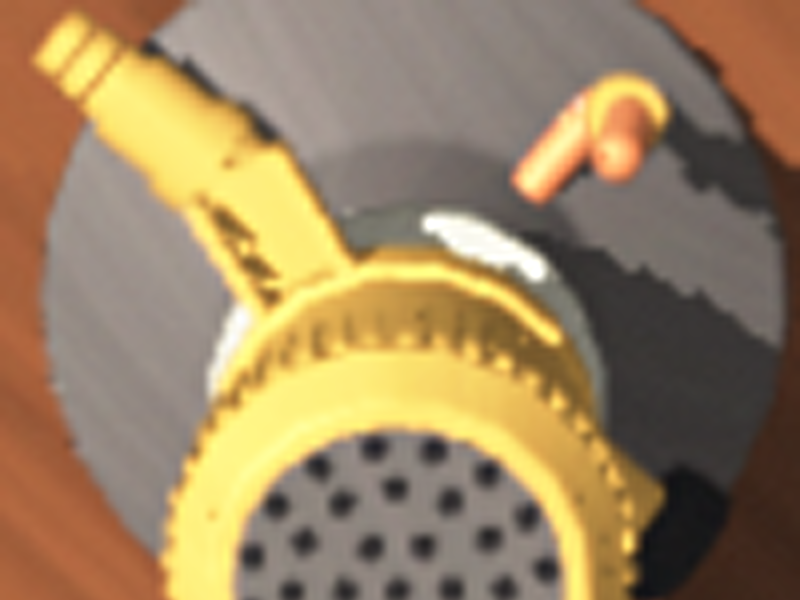

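The trough is 14 mm wide and its tip is 40 mm from the axis at 77.7°. The pilot is 44.8 mm out, 75 mm high, at 6.4°, so the turn is about 71° clockwise. The axis is near (0.5235, 0.0035). I'll descend onto it.

Call:
play_rows:
  turn:
    - [0,0,0]
    - [0,0,0]
    - [0,0,0]
    - [0,0,0]
    - [0,0,0]
  travel:
    - [0,-5,30]
    - [0,-5,60]
    - [0,-5,90]
    - [0,-5,120]
    - [0,-5,126]
  gripper: [85,85,85,85,85]

```text
time_s: 2.52
ee_pos: [0.5209, 0.0075, 0.1226]
orientation: [-0.001, 0.922, 0.386, -0.002]
contact_force: [0.7, -0.2, 0.5]
finger_gap: 0.0848
gripper_force: 0.0
```

Call:
play_rows:
  turn:
    - [0,0,0]
    - [0,0,0]
    - [0,0,0]
    - [0,0,0]
    - [0,0,0]
  travel:
    - [0,0,0]
    - [0,0,0]
    - [0,0,0]
    - [0,0,0]
    - [0,0,0]
  gripper: [54,54,54,54,54]
  squeeze: 20

```text
time_s: 3.15
ee_pos: [0.5238, 0.0063, 0.1249]
orientation: [0.0, 0.923, 0.385, 0.001]
contact_force: [2.4, -2.2, 3.5]
finger_gap: 0.0541
gripper_force: 2.0
```

Run:
```python
from h import *
go((.5235,.0035,.122),45)
m=camera_model("wrist");p,d=capture("wrist");P=wcloud(m,d)
S=P[(d>0)&(P[...,2]>.150)&(P[...,2]<.156)&(np.hypot(P[...,0]-.524,P[...,1]-.003)<.034)]
print((S.max(0)+S.min(0))/2,np.ptp(S,0))
cv2.imwrite("pics/w2.png",cv2.resize(p,(800,600),interpolation=cv2.INTER_CUBIC))
```

```text
travel [-2.3  1.8  2.9] turn [ 0.09 -0.07  0.31] t 3.15 j [ 0.01  0.33  1.94 -0.    0.87  0.79] F [ 2.4 -2.2  3.5]
[0.5257517  0.00712733 0.15300089] [0.05932798 0.05496348 0.00599236]
```

View pics/w2.png

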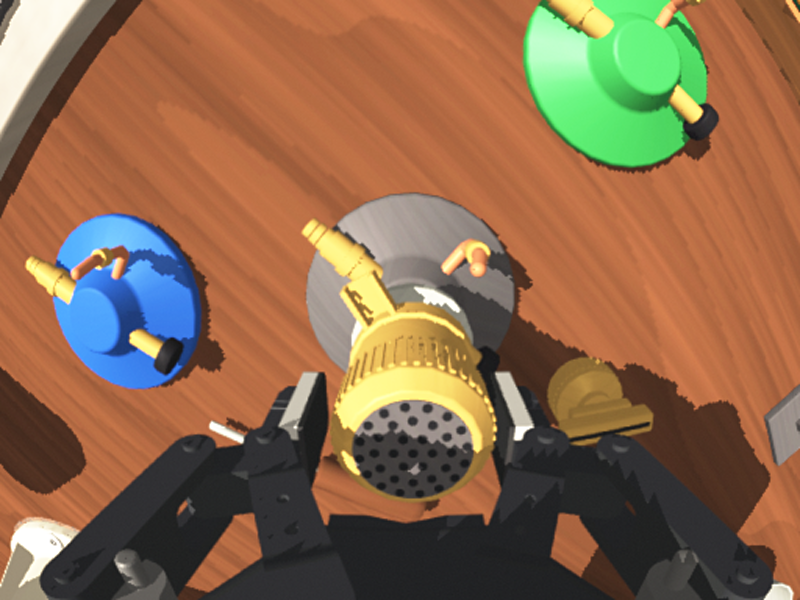

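The collar sits between the pads, with the right pad (497) touching and a gap on the left (325–340). So the head is about 2 mm towards tool +y. I'll centre on it and close lightly.

Call:
play_rows:
  turn:
    - [0,0,0]
    - [0,0,0]
    - [0,0,0]
    - [0,0,0]
    - [0,0,0]
  travel:
    - [-1,2,0]
    - [-1,2,0]
    - [-1,2,0]
    - [-1,2,0]
    - [-1,2,0]
  gripper: [54,54,48,48,48]
  squeeze: 25

```text
time_s: 3.82
ee_pos: [0.524, 0.004, 0.1244]
orientation: [0.0, 0.923, 0.385, 0.0]
contact_force: [3.1, -4.9, 2.2]
finger_gap: 0.0493
gripper_force: 25.8
```

Run:
```python
from h import *
go((.5245,.0035,.122),45);o=observe();print(o["ee_pos"],o["contact_force"],o["wrist_torque"],o["gripper_force"],o["finger_gap"])
```

```text
travel [-0.   0.7  2.4] turn [ 0.05 -0.    0.32] t 3.825 j [ 0.01  0.33  1.94 -0.    0.87  0.79] F [ 3.1 -4.9  2.2]
[0.52400507 0.00403435 0.12440306] [ 3.05851828 -4.88140276  2.21283876] [-0.93334314 -0.39928998 -0.01266371] 25.784805715084076 0.04926507014163706
```

Call:
play_rows:
  turn:
    - [0,0,0]
    - [0,0,8]
    - [0,0,16]
    - [0,0,24]
    - [0,0,32]
  travel:
    - [0,1,0]
    - [0,1,0]
    - [0,1,0]
    - [0,1,0]
    - [0,1,0]
  gripper: [46,46,46,46,46]
  squeeze: 50

```text
time_s: 4.45
ee_pos: [0.5241, 0.0038, 0.1243]
orientation: [-0.0, 0.994, 0.114, -0.0]
contact_force: [0.2, -1.7, 4.2]
finger_gap: 0.0483
gripper_force: 51.0
```

Run:
```python
from h import *
go((.5245,.0035,.122),9);o=observe();print(o["ee_pos"],o["contact_force"],o["wrist_torque"],o["gripper_force"],o["finger_gap"])
```

```text
travel [0.3 0.4 2.3] turn [-0.01  0.02  4.05] t 4.45 j [0.   0.33 1.94 0.   0.87 1.35] F [ 0.2 -1.7  4.2]
[0.52414532 0.00379105 0.12434324] [ 0.18497394 -1.68440098  4.20863608] [-0.33328481 -0.11486935  0.16246521] 50.96934914588928 0.04832542236990168
```

Call:
play_rows:
  turn:
    - [0,0,6]
    - [0,0,12]
    - [0,0,18]
    - [0,0,24]
    - [0,0,24]
  travel:
    - [0,0,0]
    - [0,0,0]
    - [0,0,0]
    - [0,0,0]
    - [0,0,1]
  gripper: [46,46,46,46,46]

```text
time_s: 5.08
ee_pos: [0.5245, 0.0037, 0.1235]
orientation: [-0.0, 0.996, -0.093, 0.0]
contact_force: [-1.5, -1.8, 10.3]
finger_gap: 0.0484
gripper_force: 52.6
```

Run:
```python
from h import *
go((.5245,.0035,.122),-26);o=observe();print(o["ee_pos"],o["contact_force"],o["wrist_torque"],o["gripper_force"],o["finger_gap"])
m=camera_model("wrist");p,d=capture("wrist");np.save("w3.npy",d);cv2.imwrite("w3_raw.png",p);P=wcloud(m,d)
cv2.imwrite("pics/w3.png",cv2.resize(p[100:290,130:390],(800,585),interpolation=cv2.INTER_CUBIC))
```

```text
travel [0.1 0.2 1.5] turn [-1.000e-02 -1.000e-02  1.532e+01] t 5.075 j [0.   0.33 1.94 0.   0.87 1.76] F [-1.5 -1.8 10.3]
[0.52447184 0.00374157 0.12354345] [-1.47476283 -1.82851422 10.32608719] [-0.5700275   0.0871451  -0.22395986] 52.58751153945923 0.04843118701084439
```

View pics/w3.png

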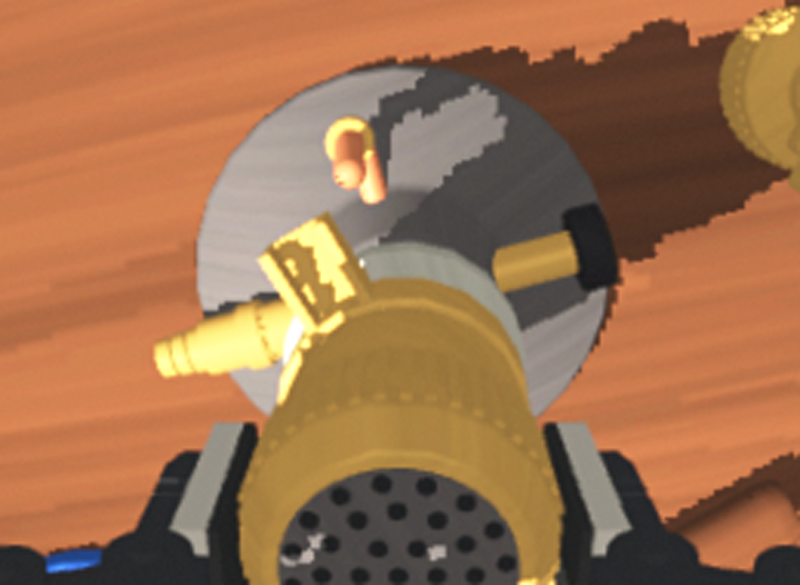

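The scoop (315,270) turns with the gripper and is still about 15° short of the pilot (350,160). Now I'll feel for the drop under light pressure.

Call:
play_rows:
  turn:
    - [0,0,2]
    - [0,0,4]
    - [0,0,6]
    - [0,0,8]
    - [0,0,10]
  travel:
    - [0,0,1]
    - [0,0,1]
    - [0,0,1]
    - [0,0,1]
    - [0,0,1]
  gripper: [46,46,46,46,46]

```text
time_s: 5.75
ee_pos: [0.5242, 0.0038, 0.1219]
orientation: [-0.0, 0.984, -0.18, -0.0]
contact_force: [2.6, -1.4, -3.9]
finger_gap: 0.0488
gripper_force: 52.0
```

Run:
```python
from h import *
m=camera_model("wrist");d=np.load("w3.npy");P=wcloud(m,d)
# scoop & pilot angle in w3 (pose then vs model now differs slightly in rotation): use stored tool only as check
go((.5245,.0035,.122),-26);o=observe();print(o["ee_pos"],o["contact_force"],o["wrist_torque"])
```

```text
travel [ 0.3  0.2 -0.1] turn [-0.    0.02  5.24] t 5.75 j [0.   0.34 1.94 0.   0.86 1.94] F [ 2.6 -1.4 -3.9]
[0.5242324  0.00377883 0.12189466] [ 2.64289991 -1.43125826 -3.87605671] [-0.24403136 -0.65418117  0.05640261]
```

The upward force vanished and the tool now carries the head's weight, so the keyways are over the pins. Lowering.

Call:
play_rows:
  turn:
    - [0,0,0]
    - [0,0,0]
    - [0,0,0]
    - [0,0,0]
  travel:
    - [0,0,1]
    - [0,0,2]
    - [0,0,3]
    - [0,0,3]
  gripper: [46,46,46,46]

```text
time_s: 6.25
ee_pos: [0.5243, 0.0037, 0.1191]
orientation: [0.0, 0.984, -0.18, -0.0]
contact_force: [2.3, -2.0, -3.7]
finger_gap: 0.0487
gripper_force: 52.0
```

Run:
```python
from h import *
go((.5245,.0035,.122),-26);o=observe();print(o["ee_pos"],o["contact_force"],o["wrist_torque"])
```

```text
travel [ 0.3  0.1 -2.9] turn [0.01 0.01 5.32] t 6.25 j [ 0.    0.34  1.95 -0.    0.86  1.94] F [ 2.3 -2.  -3.7]
[0.52425162 0.00368664 0.11908545] [ 2.34526088 -2.04228454 -3.69078749] [-0.28897053 -0.46583001  0.00168846]
```

Call:
play_rows:
  turn:
    - [0,0,0]
    - [0,0,0]
    - [0,0,0]
    - [0,0,0]
    - [0,0,0]
  travel:
    - [0,0,1.5]
    - [0,0,3]
    - [0,0,4.5]
    - [0,0,6]
    - [0,0,7]
  gripper: [44,44,44,44,44]
  squeeze: 80

```text
time_s: 6.88
ee_pos: [0.5245, 0.0036, 0.1125]
orientation: [0.0, 0.984, -0.18, 0.0]
contact_force: [0.3, -3.4, 6.5]
finger_gap: 0.0478
gripper_force: 83.0
```

Call:
play_rows:
  turn:
    - [0,0,0]
    - [0,0,0]
    - [0,0,0]
    - [0,0,0]
  travel:
    - [0,0,1]
    - [0,0,2]
    - [0,0,3]
    - [0,0,3]
  gripper: [44,44,44,44]

```text
time_s: 7.38
ee_pos: [0.5248, 0.0035, 0.1111]
orientation: [0.0, 0.984, -0.18, 0.001]
contact_force: [-5.1, -5.7, 25.6]
finger_gap: 0.0478
gripper_force: 86.0
```

The push stopped at 25.6 N after a total descent of about 13–14 mm, which fits fully home. I'll check it in pictures.

Run:
```python
from h import *
go((.5245,.0035,.111),-26);o=observe();print(o["ee_pos"],o["contact_force"],o["wrist_torque"])
m=camera_model("wrist");p,d=capture("wrist");P=wcloud(m,d)
S=P[(d>0)&(np.hypot(P[...,0]-.524,P[...,1]-.0035)<.014)];print("wrist top z",np.median(S[:,2]))
ms=camera_model("scene");ps,dsc=capture("scene")
w=cv2.resize(p[100:270,150:350],(500,425),interpolation=cv2.INTER_CUBIC)
s=cv2.resize(ps[160:230,205:260],(300,382),interpolation=cv2.INTER_CUBIC)
c=np.zeros((425,800,3),np.uint8);c[:,:500]=w;c[:382,500:]=s;cv2.imwrite("pics/w4.png",c)
for n,lo,hi in(("scoop",.078,.1),("pilot",.064,.0785)):
    k=(d>0)&(P[...,2]>lo)&(P[...,2]<hi);r=np.hypot(P[...,0]-.5245,P[...,1]-.0035);a=np.degrees(np.arctan2(P[...,1]-.0035,P[...,0]-.5245))
    k&=(r>.03)&(r<.05)&(abs(a)<45);print(n,k.sum(),np.percentile(a[k],[5,50,95]),np.median(r[k]))
```

```text
travel [-0.3  0.1  0.1] turn [-0.01 -0.06  5.31] t 7.375 j [ 0.    0.35  1.95 -0.    0.84  1.94] F [-5.1 -5.7 25.6]
[0.52481062 0.00346902 0.11113185] [-5.08026752 -5.69653158 25.56509436] [-0.45591057  0.84710956  0.02916676]
wrist top z 0.18628532269936063
scoop 531 [-2.27553062 11.0086171  19.98880927] 0.03581165302407211
pilot 168 [0.1268629  3.33649612 7.35171337] 0.04577797387315816
```

View pics/w4.png

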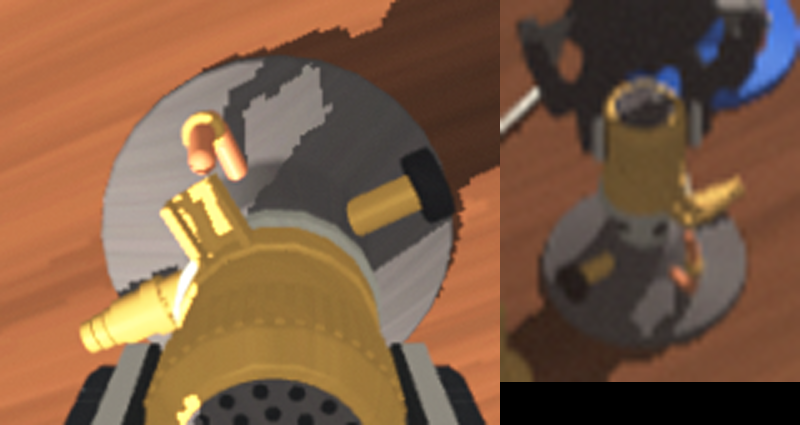

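Call:
play_rows:
  turn:
    - [0,0,0]
    - [0,0,0]
    - [0,0,0]
  travel:
    - [0,0,0.7]
    - [0,0,0.7]
    - [0,0,0.7]
  gripper: [44,44,44]

```text
time_s: 7.85
ee_pos: [0.5249, 0.0034, 0.1111]
orientation: [0.0, 0.984, -0.18, 0.001]
contact_force: [-8.1, -5.4, 32.9]
finger_gap: 0.0481
gripper_force: 86.7
```

Run:
```python
from h import *
def top(P,d,c,lo,hi):
    S=P[(d>0)&(np.hypot(P[...,0]-c[0],P[...,1]-c[1])<.015)&(P[...,2]>lo)&(P[...,2]<hi)];h,e=np.histogram(S[:,2],30);return len(S),np.median(S[:,2]),e[h.argmax()]
m=camera_model("wrist");p,d=capture("wrist")
print("wrist",top(wcloud(m,d),d,(.5245,.0035),.125,.17))
ms=camera_model("scene")
for dd in(np.load("scene_d.npy"),capture("scene")[1]):
    f=192/np.tan(np.radians(ms["fovy"])/2);v,u=np.mgrid[:384,:512]
    P=np.stack([(u-ms["cx"])/f*dd,-(v-ms["cy"])/f*dd,-dd],-1)@R.from_quat(ms["rotation"],scalar_first=True).as_matrix().T+ms["eye"]
    print("scene",top(P,dd,(.527,.003),.125,.17))
o=observe();print(o["time_s"],o["ee_pos"],o["contact_force"],o["gripper_force"])
```

```text
wrist (2926, np.float64(0.145185931968595), np.float64(0.14507742333242118))
scene (53, np.float64(0.15689642376827928), np.float64(0.15938750664356496))
scene (52, np.float64(0.1432404818379498), np.float64(0.1424126073408213))
7.95 [0.52489466 0.00343889 0.11106395] [-8.97930063 -4.68798369 32.10453906] 86.67966842651367
```

The head's top dropped 13.7 mm (14 expected), and pushing harder raised only the force, not the travel. The head is home, so I'm handing in.

```bash
python3 -c "
from plant import finish_job
print(finish_job())"
```

```text
the job is handed in; nothing more can be done
None
```

The burner head is pressed fully home and still held down at about 32 N, with its scoop roughly 8° counter-clockwise of the copper pilot tube (limit 15°), so you can tighten the lock screw; I saw no contact with anything else on the bench.

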